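# Hang up the brushes and put the soap back on its dish

## Robot

A 7-joint arm with a two-finger parallel gripper is mounted at the origin on the work surface. World frame = base frame: x ahead of the robot, y to its left, z up, the work surface at z = 0. Lengths are in m, angles in rad, forces in N, time in s.
With the tool pointing down it reaches from about 0.35 to 0.9 m from the base axis. Payload 19.9 kg.
Tool frame: the origin (TCP) lies on the centre line of the jaws, within the pads' length; the fingertips stand 14 mm ahead of it and the grasp point (between the pads) lies 5 mm behind it (tip_reach is the distance from the TCP to the fingertips, in m); z points along the fingers, y is the line along which they close (so a half turn about z gives the same grasp; the last joint's range is limited). The gripper opens to 94 mm and grips with 3 to 60 N. Pads are 16 mm wide; open, the fingers measure 119 mm over their backs; the gripper's body (75 mm by 177 mm) begins 78 mm behind the grasp point.
Start: joints at [1.161, 0.417, -0.01, 1.614, 0.005, 1.111, -0.053], TCP at [0.225, -0.583, 0.219] pointing down, gripper open.
Joint ranges: [-2.81, 2.81], [-0.39, 2.02], [-1.27, 1.25], [0.06, 2.57], [-1.19, 4.33], [0.19, 2], [-2.82, 2.82]. Speed limits (rad/s): [1.89, 1.89, 2.39, 2.39, 3.01, 3.01, 3.01].

## Interface

Orientations are given as a 3x3 rotation matrix whose columns are the frame's x, y, z axes.
In Python, from rig import * gives the robot as it stands.
- The arm moves only by the tool carry_out, never from a script. Its argument "increments" is a list of rows, each a list of 7 numbers: the turn, a rotation vector about the tool's x, y, z as a fraction of full scale, then the shift along the tool's x, y, z as a fraction of full scale, then the opening, from -1 (shut) to 1 (fully open). A call has exactly 5 rows; each row shifts and turns the commanded pose from where the row before left it, along the tool's axes as they then stand; what a row does not reach is not made up. Full scale, the value 1, is 0.3 m for a shift and 180 degrees for a turn. A row lasts 1/12 s, in which the tool goes at most 41.7 mm and 7.16 degrees, less where a joint would pass 70% of its speed; a pose out of reach is approached as far as the arm can. A call with a number of a shift or a turn outside -1 to 1 is refused whole. A call with a gripper value outside its range is refused whole. The fingers move at their own pace and stop on an object; "grip_force" is the grip in N (left out, the last holds). Time passes only in rows, so rows that do not move let the fingers close, or fill a call up. It gives the time, the measured TCP pose, the force, the opening and the grip force at its end, in the units of the state.
- read_state(): the state, without advancing time (a new reading comes with each control period).
- grab_frame(name): name is "side" or "top" or "wrist"; returns a dict with "img" (480x640x3 uint8, red, green, blue), "z_map" (480x640 float32, m along the optical axis (not along the pixel's ray), 0 where there is no reading), "mtx" (3x3 intrinsics, pixels), "cam_to_world" (4x4, takes a point from camera to world coordinates). Camera axes: x right, y down, z forward; pixel columns grow to the right and rows downward; lengths in m; the calibration is good to about 2 mm. A picture is of the moment at which its call begins.
- job_done(): hands the job in; it is judged then, once.
Trained networks look in a picture, given as the dict that the camera call returned (one of the last four; its "shot" number tells which), for a name from the list of things; names that differ only in an ending like _2 or _b are one class to them, and where a whole thing is asked for, a point or a joint stands for the part that bears it (a point fixed in the world has none). Each returns a list of dicts, best first, with "confidence" (0 to 1); they miss things now and then, are a little off and sometimes report something else, mostly with a low value. They report only what shows in the picture. A call takes as long as a camera call.
- cut_out(picture, query): "mask" (480x640 bool, what is visible of it).
- mark_of(picture, query): "position" ([x, y, z] in m, in the coordinates of the camera as it stood for that picture, good to about 4 mm: a listed point, or the origin of a listed thing).
The state is a dict: "time": time; "joint_positions": joint angles; "dq": joint speeds; "joint_efforts": joint torques, N m; "ee_pos": TCP position; "eef_rot": TCP orientation; "force": force on the tool from outside, world axes, zero at the start; "moment": the same for the moment, N m; "grip_width": opening from 0.0 (shut) to 1.0 (fully open); "finger_force": force on a finger pad.
Only numpy, scipy, OpenCV 4.12 (cv2) and the standard library are available. Lean on these libraries where they do the work, as an engineer would, in place of code of your own. Each camera call takes 0.05 s, during which the arm holds its last target. There are 200 camera calls.

## Task

Tidy the washstand so everything can drip dry: hang each scrubbing brush by the eye in its handle on the hook of its own colour (the coral one has been left standing on the soap dish), and lay the bar of soap flat on the pins in the middle of the freed dish, lengthwise with it. Hang both brushes well past the upturned tip so that they hang still and upright, do not drop or topple anything, and leave the bottle, jar and tumbler where they stand.

Things in the scene. Friction and masses are not known exactly. Their poses are not given: they have to be found in the camera images.
- brush_teal: teal scrubbing brush, loose, 130 g, 154 mm tall, standing on its bristles on the counter. Origin: centre of its underside; z up the handle. White bristles 66 mm across to z = 22 mm, teal cap 68 mm across to z = 42 mm, then a flat handle 38 mm wide (along y), 10 mm thick (along x) to the top. A round eye 24 mm across goes through it along x near the top.
- brush_teal_eye (a point): centre of the eye of the teal brush: 132 mm above its underside, 22 mm below its top, midway through the handle's thickness; axes as the brush's.
- hook_teal: steel stand with a teal hook, fixed. Origin: underside centre of its round base (96 mm across, 12 mm high). A 12 mm post rises to a 16 mm ball at 190 mm; from there the hook, a round bar 8 mm thick, runs level along -x for 80 mm, then bends gently up, ending 100 mm from the post at 200 mm (bar centre). Nothing stands above it.
- hook_teal_seat (a point): point on the centre line of the level part of the teal hook, 58 mm out from the post, 190 mm above the counter; axes as the stand's (x points back to the post, z up). The hanging brush's eye belongs around here.
- hook_teal_tip (a point): free end of the teal hook's centre line, 100 mm out from the post, 200 mm above the counter.
- brush_coral: coral scrubbing brush, loose, 130 g, 154 mm tall, standing on its bristles on the pins of the soap dish. Origin: centre of its underside; z up the handle. White bristles 66 mm across to z = 22 mm, coral cap 68 mm across to z = 42 mm, then a flat handle 38 mm wide (along y), 10 mm thick (along x) to the top. A round eye 24 mm across goes through it along x near the top.
- brush_coral_eye (a point): centre of the eye of the coral brush: 132 mm above its underside, 22 mm below its top, midway through the handle's thickness; axes as the brush's.
- hook_coral: steel stand with a coral hook, fixed. Origin: underside centre of its round base (96 mm across, 12 mm high). A 12 mm post rises to a 16 mm ball at 190 mm; from there the hook, a round bar 8 mm thick, runs level along -x for 80 mm, then bends gently up, ending 100 mm from the post at 200 mm (bar centre). Nothing stands above it.
- hook_coral_seat (a point): point on the centre line of the level part of the coral hook, 58 mm out from the post, 190 mm above the counter; axes as the stand's (x points back to the post, z up). The hanging brush's eye belongs around here.
- hook_coral_tip (a point): free end of the coral hook's centre line, 100 mm out from the post, 200 mm above the counter.
- soap: bar of soap in white, teal and blue, 56 mm (x) by 88 mm (y) by 30 mm high, loose, about 130 g, lying flat on the counter. Origin: centre of its underside, z up.
- dish: white oval soap dish, fixed, 94 mm (x) by 138 mm (y, its length), plate 8 mm thick, with 15 upright pins of 7 mm (3 rows along its length, 48 mm wide and 76 mm long over the centres) whose flat tops are 22 mm above the counter. Origin: centre of its underside, z up.
- lotion: bystander: white lotion bottle, 56 mm across, 150 mm tall, origin at the centre of its underside.
- jar: bystander: green glass jar, 68 mm across, 60 mm tall, origin at the centre of its underside.
- tumbler: bystander: blue ceramic tumbler, 72 mm across, 100 mm tall, origin at the centre of its underside.

How it is judged:
By the outcome, as a careful person would: the job done as asked, in the order asked, and still so for the second after the job is handed in, with the robot touching nothing.
It also fails if it takes over 72 s, if anything falls off the work surface, if the arm or the gripper's body presses on something with over 40 N, if the wrist force passes 120 N, or if a joint passes its speed limit or range.

## Working session

There is one attempt and no reset: what is moved stays moved. The work goes in short steps, Python scripts to look and compute and a tool call to move; the robot and the scene stay as the last step left them, time stands still between calls to the robot, and variables do not carry over. Pictures are saved under pics/ and viewed, at most 10 in all, crops included, and the job is handed in when it is done.

Besides the shell and the picture viewer there is one more tool, called as name([rows], argument=value, ...), one row to a line, values as JSON. carry_out: Moves the arm, as the interface text tells. Its arguments: {"type":"object","properties":{"increments":{"type":"array","items":{"type":"array","items":{"type":"number"}}},"grip_force":{"type":"number"}},"required":["increments"]}

```bash
mkdir -p pics; cat > h.py <<'E'
from rig import *
import numpy as np, cv2
def save(f,n): cv2.imwrite('pics/'+n,f['img'][:,:,::-1])
def w(f,p): return (f['cam_to_world']@np.r_[p,1])[:3]
def cloud(f,mask):
    v,u=np.nonzero(mask&(f['z_map']>0)); z=f['z_map'][v,u]; K=f['mtx']
    P=np.c_[(u-K[0,2])/K[0,0]*z,(v-K[1,2])/K[1,1]*z,z,np.ones_like(z)]
    return (P@f['cam_to_world'].T)[:,:3]
E
python3 - <<'E'
from h import *
np.set_printoptions(precision=4,suppress=True)
s=read_state();print(s['time'],s['ee_pos'],s['eef_rot'],s['grip_width'])
for c in ['top','side']:
    f=grab_frame(c);save(f,c+'0.png');print(c,f['cam_to_world'])
    for q in ['brush_teal','brush_teal_eye','hook_teal','hook_teal_seat','hook_teal_tip','brush_coral','brush_coral_eye','hook_coral','hook_coral_seat','hook_coral_tip','soap','dish','lotion','jar','tumbler']:
        print(q,[(round(d['confidence'],2),w(f,d['position'])) for d in mark_of(f,q)[:2]])
E
```

```text
0.0 [ 0.2246 -0.5829  0.2188] [[ 0.9331  0.3596 -0.0005]
 [ 0.3596 -0.9331  0.0011]
 [-0.0001 -0.0012 -1.    ]] 1.0012576322046007
top [[-0.011  -0.9982  0.0598  0.55  ]
 [-0.9999  0.0108 -0.003  -0.0654]
 [ 0.0023 -0.0598 -0.9982  1.2633]
 [ 0.      0.      0.      1.    ]]
brush_teal [(0.97, array([ 0.4792, -0.045 ,  0.0015]))]
brush_teal_eye [(0.6, array([ 0.4783, -0.0507,  0.1319]))]
hook_teal [(0.97, array([0.6091, 0.2881, 0.003 ]))]
hook_teal_seat [(0.67, array([0.5521, 0.2944, 0.1902])), (0.64, array([0.5071, 0.3003, 0.1973]))]
hook_teal_tip [(0.78, array([0.5065, 0.2998, 0.198 ]))]
brush_coral [(0.59, array([ 0.5056, -0.2488,  0.0214])), (0.41, array([ 0.6115,  0.1472, -0.0013]))]
brush_coral_eye [(0.76, array([ 0.499 , -0.2429,  0.1541]))]
hook_coral [(0.16, array([0.5119, 0.1458, 0.202 ]))]
hook_coral_seat [(0.97, array([0.5482, 0.1513, 0.1888]))]
hook_coral_tip []
soap [(0.55, array([ 0.6305, -0.1959, -0.001 ]))]
dish [(0.72, array([ 0.4974, -0.253 ,  0.0009]))]
lotion [(0.75, array([ 0.8157, -0.0577,  0.0035]))]
jar [(0.58, array([ 0.8006,  0.0999, -0.0016]))]
tumbler [(0
[... 485 characters left out ...]
y([ 0.497 , -0.2485,  0.1562]))]
brush_coral [(0.56, array([0.5082, 0.1437, 0.1984]))]
brush_coral_eye [(0.81, array([ 0.4991, -0.2495,  0.1558]))]
hook_coral [(0.91, array([ 0.6112,  0.1434, -0.0058]))]
hook_coral_seat [(0.83, array([0.5523, 0.1423, 0.1888]))]
hook_coral_tip [(0.82, array([0.5081, 0.1445, 0.1961])), (0.58, array([ 0.5009, -0.2488,  0.1549]))]
soap [(0.59, array([ 0.6314, -0.2033, -0.0021]))]
dish [(0.91, array([ 0.495 , -0.2507,  0.0043])), (0.57, array([ 0.5044, -0.2511,  0.0193]))]
lotion [(0.88, array([ 0.818 , -0.058 , -0.0015]))]
jar [(0.67, array([0.5533, 0.1419, 0.1876])), (0.59, array([ 0.7996,  0.0993, -0.0019]))]
tumbler [(0.6, array([ 0.604 , -0.4582,  0.0004]))]
```

View pics/top0.png

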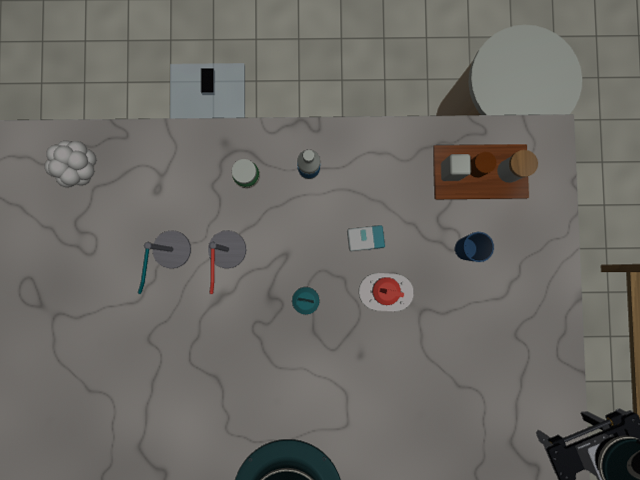

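View pics/side0.png

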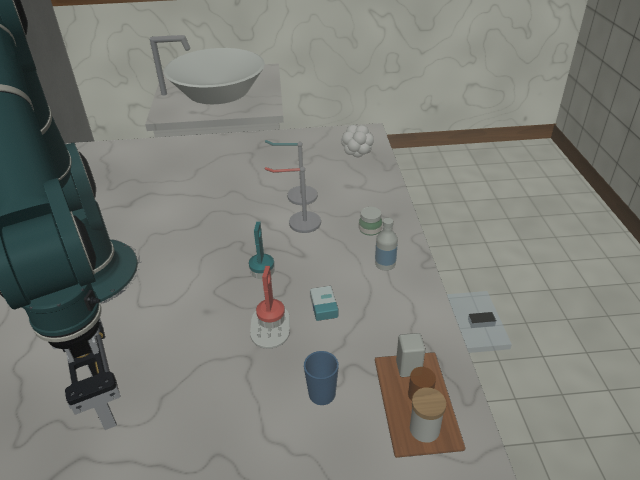

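```bash
python3 - <<'E'
from h import *
np.set_printoptions(precision=4,suppress=True)
full=np.ones((480,640),bool)
fs=[grab_frame('top'),grab_frame('side')]
def near(P,c,r,z0,z1): return P[(np.hypot(P[:,0]-c[0],P[:,1]-c[1])<r)&(P[:,2]>z0)&(P[:,2]<z1)]
for name,f in zip(['top','side'],fs):
    P=cloud(f,full)
    for n,c,r,z0,z1 in [('teal handle',(.48,-.05),.04,.06,.17),('teal top',(.48,-.05),.05,.148,.165),('coral handle',(.5,-.249),.04,.08,.19),('coral top',(.5,-.249),.05,.17,.19),('soap top',(.63,-.2),.06,.024,.036),('dish',(.496,-.25),.08,.004,.012),('hookT',(.555,.294),.058,.175,.215),('hookC',(.556,.144),.058,.175,.215),('tealcap',(.48,-.05),.045,.038,.046),('coralcap',(.5,-.25),.045,.058,.068)]:
        Q=near(P,c,r,z0,z1)
        if len(Q)<5: print(name,n,len(Q));continue
        (cx,cy),(a,b),ang=cv2.minAreaRect(Q[:,:2].astype(np.float32))
        e,V=np.linalg.eigh(np.cov(Q[:,:2].T)); v=V[:,1]
        print(name,n,len(Q),'rect',np.round([cx,cy,a,b,ang],4),'mean',Q.mean(0),'dir',round(np.degrees(np.arctan2(v[1],v[0])),1))
E
```

```text
top teal handle 116 rect [ 0.4807 -0.0487  0.0376  0.0102 79.9724] mean [ 0.482  -0.0487  0.1385] dir 80.3
top teal top 79 rect [ 0.4805 -0.0487  0.0376  0.0099 79.9724] mean [ 0.4805 -0.048   0.154 ] dir 79.7
top coral handle 111 rect [ 0.5021 -0.2453  0.039   0.01   77.5154] mean [ 0.5031 -0.241   0.1637] dir 77.8
top coral top 83 rect [ 0.502  -0.2454  0.0387  0.0098 78.0531] mean [ 0.5021 -0.2453  0.1757] dir 77.8
top soap top 778 rect [ 0.6336 -0.2006  0.0563  0.0885  5.5226] mean [ 0.6335 -0.2009  0.0299] dir 96.0
top dish 984 rect [ 0.4942 -0.2498  0.1475  0.1462 84.6712] mean [ 0.4958 -0.2504  0.0077] dir 88.2
top hookT 206 rect [ 0.5608  0.2959  0.0139  0.1045 80.4037] mean [0.564  0.2936 0.1942] dir 172.2
top hookC 193 rect [0.5603 0.1471 0.1068 0.0133 0.9063] mean [0.5627 0.1483 0.1944] dir 178.8
top tealcap 271 rect [ 0.4818 -0.0484  0.061   0.0553 19.2282] mean [ 0.4821 -0.0497  0.0411] dir 175.4
top coralcap 402 rect [ 0.5021 -0.2457  0.0625  0.0628 73.0832] mean [ 0.5031 -0.243   0.0623] dir 167.4
side teal handle 239 rect [ 0.4796 -0.0522  0.0476  0.012  79.3927] mean
[... 268 characters left out ...]
ect [ 0.5006 -0.2511  0.0415  0.0114 79.532 ] mean [ 0.5014 -0.2508  0.1743] dir 78.7
side soap top 587 rect [ 0.6325 -0.2051  0.0569  0.0912  5.6874] mean [ 0.6326 -0.2081  0.0286] dir 97.0
side dish 706 rect [ 0.5009 -0.2646  0.1289  0.1255 13.327 ] mean [ 0.496  -0.2799  0.007 ] dir 174.0
side hookT 116 rect [ 0.56    0.2907  0.0192  0.1042 82.4552] mean [0.5643 0.2895 0.1902] dir 171.1
side hookC 129 rect [0.5596 0.1439 0.1055 0.016  0.5979] mean [0.5645 0.1437 0.1906] dir 179.3
side tealcap 133 rect [ 0.4805 -0.058   0.0549  0.0525 77.938 ] mean [ 0.4828 -0.0585  0.0408] dir -171.6
side coralcap 261 rect [ 0.5011 -0.2512  0.0594  0.0595 43.6307] mean [ 0.5033 -0.2563  0.0618] dir -167.2
```

The top view shows the teal brush at about (305,300), coral on the dish at (387,291), soap at (365,238), and hook tips at (140,292) and (212,292). The side view agrees, and the tumbler at (321,378) is well clear. The two cameras differ by about 4 mm in y, so I'll refine with the wrist camera.

carry_out([
  [0,0,0.0345,0,0,-0.05,1],
  [0,0,0.0345,0,0,-0.05,1],
  [0,0,0.0345,0,0,-0.05,1],
  [0,0,0.0345,0,0,-0.05,1],
  [0,0,0.0345,0,0,-0.05,1],
], grip_force=20)

```text
time: 2.12
ee_pos: [0.2247, -0.5831, 0.2952]
eef_rot: [[0.984, -0.179, -0.0], [-0.179, -0.984, 0.0], [-0.0, -0.0, -1.0]]
force: [-0.1, 0.7, -0.5]
grip_width: 0.998
finger_force: 0.0
```

carry_out([
  [0,0,0,0.035,-0.126,0,1],
  [0,0,0,0.035,-0.126,0,1],
  [0,0,0,0.035,-0.126,0,1],
  [0,0,0,0.035,-0.126,0,1],
  [0,0,0,0.035,-0.126,0,1],
])

```text
time: 2.53
ee_pos: [0.3096, -0.4043, 0.2945]
eef_rot: [[0.985, -0.173, 0.0], [-0.173, -0.985, -0.0], [0.0, 0.0, -1.0]]
force: [0.3, -0.8, -0.9]
grip_width: 0.998
finger_force: 0.0
```

carry_out([
  [0,0,0,0.035,-0.126,0,1],
  [0,0,0,0.035,-0.126,0,1],
  [0,0,0,0.035,-0.126,0,1],
  [0,0,0,0.035,-0.126,0,1],
  [0,0,0,0.035,-0.126,0,1],
])

```text
time: 2.95
ee_pos: [0.394, -0.2273, 0.2947]
eef_rot: [[0.985, -0.173, 0.0], [-0.173, -0.985, -0.001], [0.001, 0.0, -1.0]]
force: [1.4, -0.6, 0.0]
grip_width: 1.002
finger_force: 0.0
```

carry_out([
  [0,0,0,0.035,-0.126,0,1],
  [0,0,0,0.035,-0.126,0,1],
  [0,0,0,0.035,-0.126,0,1],
  [0,0,0,0.035,-0.126,0,1],
  [0,0,0,0,0,0,1],
])

```text
time: 3.37
ee_pos: [0.4633, -0.0808, 0.2948]
eef_rot: [[0.986, -0.165, 0.001], [-0.165, -0.986, 0.001], [0.001, -0.002, -1.0]]
force: [-0.2, 0.6, 0.2]
grip_width: 0.999
finger_force: 0.0
```

```bash
cat >> h.py <<'E'
np.set_printoptions(precision=4,suppress=True)
def near(P,c,r,z0,z1): return P[(np.hypot(P[:,0]-c[0],P[:,1]-c[1])<r)&(P[:,2]>z0)&(P[:,2]<z1)]
def st():
    s=read_state();R=s['eef_rot'];print('t',round(s['time'],2),'p',s['ee_pos'],'yaw',round(np.degrees(np.arctan2(R[1,0],R[0,0])),2),'Rz',R[:,2],'F',s['force'],'w',round(s['grip_width'],3),'ff',s['finger_force']);return s
def go(target,yawdeg):  # totals in move units: turn, then shift in axes AFTER the turn
    s=read_state();y=np.radians(yawdeg);c,n=np.cos(y),np.sin(y)
    Rt=np.array([[c,n,0],[n,-c,0],[0,0,-1.]])
    from scipy.spatial.transform import Rotation as Ro
    rv=Ro.from_matrix(s['eef_rot'].T@Rt).as_rotvec()/np.pi
    print('turn',rv,'shift',Rt.T@(np.array(target)-s['ee_pos'])/.3)
def top(f,c,r,z0,z1):
    Q=near(cloud(f,np.ones((480,640),bool)),c,r,z0,z1)
    if len(Q)<5: print('few',len(Q));return
    (cx,cy),(a,b),ang=cv2.minAreaRect(Q[:,:2].astype(np.float32));v=np.linalg.eigh(np.cov(Q[:,:2].T))[1][:,1]
    print(len(Q),'rect',np.round([cx,cy,a,b,ang],4),'mean',Q.mean(0),'dir',round(np.degrees(np.arctan2(v[1],v[0])),1))
E
python3 - <<'E'
from h import *
st();f=grab_frame('wrist');save(f,'w1.png');print(f['cam_to_world'])
top(f,(.481,-.0505),.05,.145,.165)
for q in ['brush_teal','brush_teal_eye']: print(q,[(round(d['confidence'],2),w(f,d['position'])) for d in mark_of(f,q)[:2]])
E
```

```text
t 3.37 p [ 0.4633 -0.0808  0.2948] yaw -9.53 Rz [ 0.0012  0.0014 -1.    ] F [-0.1741  0.5987  0.2235] w 0.999 ff 0.0
[[-0.1665 -0.9524 -0.2553  0.5367]
 [-0.986   0.1604  0.0448 -0.0933]
 [-0.0017  0.2592 -0.9658  0.46  ]
 [ 0.      0.      0.      1.    ]]
650 rect [ 0.4781 -0.0494  0.0382  0.0104 79.0947] mean [ 0.4787 -0.0499  0.1533] dir 78.8
brush_teal [(0.97, array([ 0.4798, -0.0533,  0.0029]))]
brush_teal_eye [(0.72, array([ 0.4772, -0.0516,  0.1338]))]
```

View pics/w1.png

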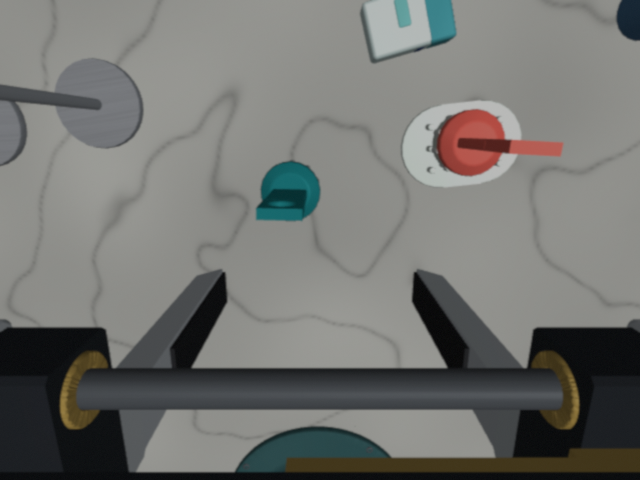

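The wrist view shows the teal handle top at about (282,212), ahead of and left of the fingers. The fit agrees with the networks, so I'm aligning over it.

carry_out([
  [0,0,0.008,0.016,-0.055,0,1],
  [0,0,0,0.016,-0.054,0,1],
  [0,0,0,0,0,0.08,1],
  [0,0,0,0,0,0.07,1],
  [0,0,0,0,0,0,1],
])

```text
time: 3.93
ee_pos: [0.4748, -0.0582, 0.2463]
eef_rot: [[0.98, -0.2, -0.005], [-0.2, -0.98, 0.001], [-0.005, 0.0, -1.0]]
force: [-0.7, -0.7, -0.5]
grip_width: 1.0
finger_force: 0.0
```

```bash
python3 - <<'E'
from h import *
st();go([.479,-.0502,.122],-11)
f=grab_frame('wrist');top(f,(.479,-.05),.05,.145,.165)
E
```

```text
t 3.93 p [ 0.4748 -0.0582  0.2463] yaw -11.52 Rz [-0.0047  0.0005 -1.    ] F [-0.6553 -0.7031 -0.522 ] w 1.0 ff 0.0
turn [ 0.0001  0.0015 -0.0029] shift [ 0.0087 -0.029   0.4144]
906 rect [ 0.4782 -0.0496  0.0379  0.0108 79.5416] mean [ 0.479  -0.05    0.1531] dir 79.3
```

carry_out([
  [0,0.0015,-0.003,0.009,-0.029,0,1],
  [0,0,0,0,0,0.1,1],
  [0,0,0,0,0,0.1,1],
  [0,0,0,0,0,0.08,1],
  [0,0,0,0,0,0,1],
])

```text
time: 4.4
ee_pos: [0.4803, -0.0491, 0.1632]
eef_rot: [[0.982, -0.189, 0.001], [-0.189, -0.982, -0.0], [0.001, 0.0, -1.0]]
force: [-0.8, -0.8, 0.2]
grip_width: 1.0
finger_force: 0.0
```

```bash
python3 - <<'E'
from h import *
st();f=grab_frame('wrist');st();go([.479,-.0500,.122],-10.7)
E
```

```text
t 4.4 p [ 0.4803 -0.0491  0.1632] yaw -10.88 Rz [ 0.001  -0.0003 -1.    ] F [-0.8113 -0.8354  0.17  ] w 1.0 ff 0.0
t 4.45 p [ 0.4813 -0.0491  0.1654] yaw -10.87 Rz [ 0.0029 -0.0005 -1.    ] F [ 0.8573 -0.8074  1.1662] w 0.999 ff 0.0
turn [-0.     -0.0009 -0.001 ] shift [-0.0068  0.0044  0.1446]
```

carry_out([
  [0,0,0,-0.005,0.003,0.05,1],
  [0,0,0,0,0,0.05,1],
  [0,0,0,0,0,0.045,1],
  [0,0,0,0,0,0,1],
  [0,0,0,0,0,0,0.2],
], grip_force=20)

```text
time: 4.87
ee_pos: [0.481, -0.0499, 0.1237]
eef_rot: [[0.982, -0.189, 0.006], [-0.189, -0.982, -0.001], [0.006, -0.0, -1.0]]
force: [0.3, 0.3, -0.2]
grip_width: 0.958
finger_force: 0.0
```

carry_out([
  [0,0,0,0,0,0,-1],
  [0,0,0,0,0,0,-1],
  [0,0,0,0,0,0,-1],
  [0,0,0,0,0,0,-1],
  [0,0,0,0,0,0,-1],
])

```text
time: 5.28
ee_pos: [0.4802, -0.0499, 0.1223]
eef_rot: [[0.982, -0.189, 0.005], [-0.189, -0.982, -0.001], [0.005, -0.0, -1.0]]
force: [-0.5, -0.1, 0.3]
grip_width: 0.612
finger_force: 0.0
```

carry_out([
  [0,0,0,0,0,0,-1],
  [0,0,0,0,0,0,-1],
  [0,0,0,0,0,0,-1],
  [0,0,0,0,0,0,-1],
  [0,0,0,0,0,0,-1],
])

```text
time: 5.7
ee_pos: [0.48, -0.0498, 0.122]
eef_rot: [[0.982, -0.189, 0.005], [-0.189, -0.982, -0.001], [0.005, 0.0, -1.0]]
force: [-0.2, 0.6, 0.1]
grip_width: 0.4
finger_force: 20.0
```

carry_out([
  [0,0,0,0,0,0,-1],
  [0,0,0,0,0,-0.02,-1],
  [0,0,0,0,0,-0.06,-1],
  [0,0,0,0,0,-0.08,-1],
  [0,0,0,0,0,-0.08,-1],
])

```text
time: 6.12
ee_pos: [0.4792, -0.0496, 0.1949]
eef_rot: [[0.982, -0.188, 0.004], [-0.188, -0.982, -0.0], [0.004, -0.0, -1.0]]
force: [1.2, 0.1, 0.6]
grip_width: 0.401
finger_force: 20.0
```

```bash
python3 - <<'E'
from h import *
st();go([.45,.3068,.190],-7.5)
f=grab_frame('side');print([(round(d['confidence'],2),w(f,d['position'])) for q in ['brush_teal_eye','brush_teal'] for d in mark_of(f,q)[:2]])
f=grab_frame('wrist');print([(round(d['confidence'],2),w(f,d['position'])) for q in ['brush_teal_eye','brush_teal'] for d in mark_of(f,q)[:2]])
E
```

```text
t 6.12 p [ 0.4792 -0.0496  0.1949] yaw -10.86 Rz [ 0.0035 -0.0004 -1.    ] F [1.2077 0.1443 0.6446] w 0.401 ff 19.99763418920338
turn [-0.0001 -0.0011 -0.0187] shift [-0.2516 -1.165   0.0164]
[(0.91, array([ 0.4836, -0.0493,  0.2037])), (0.7, array([ 0.4777, -0.0494,  0.0696]))]
[(0.5, array([ 0.4813, -0.0488,  0.077 ])), (0.77, array([ 0.4809, -0.0497,  0.0729]))]
```

carry_out([
  [0,-0.001,-0.0187,-0.03,0,0,-1],
  [0,0,0,-0.03,-0.05,0,-1],
  [0,0,0,-0.03,-0.09,0,-1],
  [0,0,0,-0.02,-0.11,0,-1],
  [0,0,0,-0.02,-0.11,0,-1],
])

```text
time: 6.83
ee_pos: [0.4543, 0.0638, 0.1931]
eef_rot: [[0.991, -0.132, 0.0], [-0.132, -0.991, -0.001], [0.0, 0.0, -1.0]]
force: [1.6, 0.4, -0.6]
grip_width: 0.408
finger_force: 20.0
```

carry_out([
  [0,0,0,-0.02,-0.11,0,-1],
  [0,0,0,-0.02,-0.11,0,-1],
  [0,0,0,-0.02,-0.11,0,-1],
  [0,0,0,-0.02,-0.11,0,-1],
  [0,0,0,-0.02,-0.11,0,-1],
])

```text
time: 7.25
ee_pos: [0.4462, 0.2318, 0.1929]
eef_rot: [[0.991, -0.131, -0.0], [-0.131, -0.991, -0.001], [0.0, 0.001, -1.0]]
force: [0.7, -0.5, -1.4]
grip_width: 0.401
finger_force: 20.0
```

carry_out([
  [0,0,0,-0.01,-0.11,0,-1],
  [0,0,0,-0.01,-0.09,0,-1],
  [0,0,0,0,-0.04,0,-1],
  [0,0,0,0,0,0,-1],
  [0,0,0,0,0,0,-1],
])

```text
time: 7.67
ee_pos: [0.4501, 0.3022, 0.1927]
eef_rot: [[0.992, -0.13, -0.0], [-0.13, -0.992, -0.001], [-0.0, 0.001, -1.0]]
force: [-0.4, -0.3, -1.1]
grip_width: 0.403
finger_force: 20.0
```

```bash
cat >> h.py <<'E'
def ask(f,qs):
    for q in qs: print(q,[(round(d['confidence'],2),w(f,d['position'])) for d in mark_of(f,q)[:2]])
E
python3 - <<'E'
from h import *
st();go([.45,.3068,.190],-7.5)
for c in ['side','top','wrist']:
    f=grab_frame(c);save(f,c+'2.png');print(c);ask(f,['brush_teal_eye','hook_teal_seat','hook_teal_tip','hook_teal'])
    if c=='wrist': im=f['img']
    else: im=None
    if c=='side': a=f['img'][100:260,200:400]
    if c=='wrist': cv2.imwrite('pics/c2.png',np.hstack([cv2.resize(a,(500,400)),cv2.resize(f['img'],(300,400))])[:,:,::-1])
E
```

```text
t 7.67 p [0.4501 0.3022 0.1927] yaw -7.47 Rz [-0.0002 -0.0011 -1.    ] F [-0.437  -0.3457 -1.0808] w 0.403 ff 19.997539222240448
turn [0.0004 0.     0.0002] shift [-0.0023 -0.015   0.0091]
side
brush_teal_eye [(0.65, array([0.4532, 0.3045, 0.2005]))]
hook_teal_seat [(0.72, array([0.4521, 0.302 , 0.2014])), (0.6, array([0.5509, 0.2945, 0.1886]))]
hook_teal_tip [(0.71, array([0.5119, 0.2933, 0.2005]))]
hook_teal [(0.96, array([ 0.6095,  0.2846, -0.0018]))]
top
brush_teal_eye [(0.79, array([0.4483, 0.3005, 0.2008]))]
hook_teal_seat [(0.66, array([0.551 , 0.291 , 0.1894]))]
hook_teal_tip [(0.98, array([0.508 , 0.3004, 0.1988]))]
hook_teal [(0.61, array([0.6108, 0.2883, 0.0022]))]
wrist
brush_teal_eye [(0.81, array([0.449 , 0.2998, 0.2063]))]
hook_teal_seat [(0.76, array([0.5517, 0.2953, 0.1928])), (0.2, array([0.4506, 0.3014, 0.0754]))]
hook_teal_tip [(0.62, array([0.5117, 0.3031, 0.2004]))]
hook_teal [(0.56, array([0.6122, 0.29  , 0.0017]))]
```

View pics/c2.png

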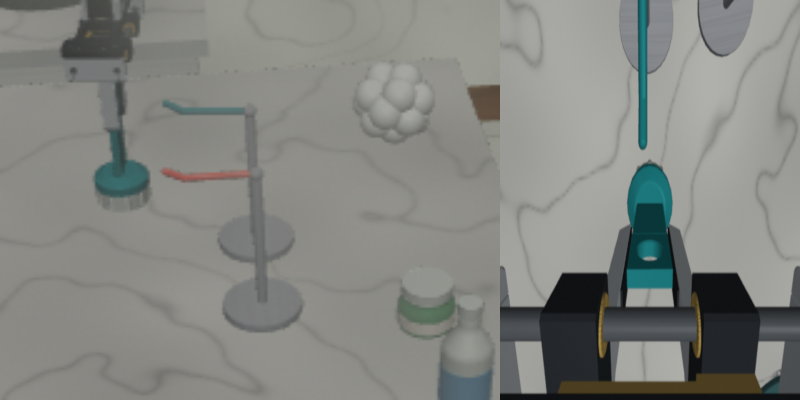

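The crop shows the brush held upright, with the hook bar ahead and almost on the eye's line in the wrist view (right). I'll fit the bar and the handle top in the tool frame from that camera.

```bash
cat >> h.py <<'E'
def bar(f,color):
    "hook bar and held handle top, in the tool frame, from the wrist camera"
    s=read_state();P=cloud(f,np.ones((480,640),bool));v,u=np.nonzero(f['z_map']>0);C=f['img'][v,u].astype(int)
    m=(C[:,1]>C[:,0]+25) if color=='teal' else (C[:,0]>C[:,1]+40)
    P=P[m];T=(P-s['ee_pos'])@s['eef_rot']
    H=T[(abs(T[:,0])<.012)&(abs(T[:,1])<.022)&(T[:,2]<-.025)&(T[:,2]>-.045)]
    print('handle top n',len(H),'x',H[:,0].min(),H[:,0].max(),'y',H[:,1].min(),H[:,1].max(),'z med',np.median(H[:,2]))
    B=T[(T[:,0]>.02)&(T[:,0]<.2)&(P[:,2]>.18)&(P[:,2]<.215)&(abs(T[:,1])<.05)]
    x0=B[:,0].min();k=np.polyfit(B[:,0],B[:,1],1)
    print('bar n',len(B),'tip x',x0,'y at tip',np.polyval(k,x0),'y at seat',np.polyval(k,x0+.042),'slope deg',np.degrees(np.arctan(k[0])))
    for a in np.arange(0,.09,.01):
        q=B[(B[:,0]>=x0+a)&(B[:,0]<x0+a+.01)]
        if len(q): print(round(a,2),'y',round((q[:,1].min()+q[:,1].max())/2,4),'topz world',round(s['ee_pos'][2]-np.percentile(q[:,2],10),4))
E
python3 - <<'E'
from h import *
f=grab_frame('wrist');bar(f,'teal')
E
```

```text
handle top n 3079 x -0.007359127802800545 0.004378131688085783 y -0.01913366171493546 0.01906048258540408 z med -0.031740105769133595
bar n 3318 tip x 0.05618107121822223 y at tip -0.005808921186061329 y at seat -0.0057387989904089205 slope deg 0.09565957447577413
0.0 y -0.0059 topz world 0.2037
0.01 y -0.006 topz world 0.2
0.02 y -0.0058 topz world 0.195
0.03 y -0.0059 topz world 0.1941
0.04 y -0.0058 topz world 0.1942
0.05 y -0.0059 topz world 0.1942
0.06 y -0.0058 topz world 0.1942
```

carry_out([
  [0,0,0,0,-0.0194,0.01,-1],
  [0,0,0,0.05,0,0,-1],
  [0,0,0,0.05,0,0,-1],
  [0,0,0,0.05,0,0,-1],
  [0,0,0,0,0,0,-1],
])

```text
time: 8.88
ee_pos: [0.4982, 0.3019, 0.1903]
eef_rot: [[0.991, -0.133, 0.002], [-0.133, -0.991, -0.0], [0.002, 0.0, -1.0]]
force: [1.0, -1.0, -1.3]
grip_width: 0.403
finger_force: 20.0
```

```bash
python3 - <<'E'
from h import *
st();f=grab_frame('wrist');bar(f,'teal')
E
```

```text
t 8.88 p [0.4982 0.3019 0.1903] yaw -7.63 Rz [ 0.0018 -0.0004 -1.    ] F [ 1.0005 -0.9703 -1.3272] w 0.403 ff 19.997328082099557
handle top n 3078 x -0.0060766617045588285 0.006040123277229205 y -0.018796911898385536 0.019380796584201217 z med -0.031783316061490444
bar n 3915 tip x 0.020052293980373146 y at tip -9.806145486608704e-05 y at seat -0.00014519551107113792 slope deg -0.06429955614664129
0.0 y -0.0001 topz world 0.2001
0.01 y -0.0001 topz world 0.1952
0.02 y -0.0001 topz world 0.1943
0.03 y -0.0003 topz world 0.1943
0.04 y -0.0002 topz world 0.1945
0.05 y -0.0002 topz world 0.1943
0.06 y -0.0002 topz world 0.1943
0.07 y -0.0002 topz world 0.1942
0.08 y -0.0003 topz world 0.1942
```

carry_out([
  [0,0,0,0.04,0,0,-1],
  [0,0,0,0.04,0,0.012,-1],
  [0,0,0,0.04,0,0.014,-1],
  [0,0,0,0.04,0,0.004,-1],
  [0,0,0,0.01,0,0,-1],
])

```text
time: 9.35
ee_pos: [0.5484, 0.2948, 0.1809]
eef_rot: [[0.991, -0.133, 0.001], [-0.133, -0.991, -0.001], [0.001, 0.001, -1.0]]
force: [-0.2, -0.8, -0.8]
grip_width: 0.406
finger_force: 20.0
```

carry_out([
  [0,0,0,0,0,0,-1],
  [0,0,0,0,0,0.01,-1],
  [0,0,0,0,0,0.01,-1],
  [0,0,0,0,0,0,-1],
  [0,0,0,0,0,0,-1],
])

```text
time: 9.77
ee_pos: [0.546, 0.2959, 0.1758]
eef_rot: [[0.991, -0.13, 0.001], [-0.13, -0.991, -0.0], [0.001, 0.0, -1.0]]
force: [0.0, 0.1, -1.5]
grip_width: 0.406
finger_force: 20.0
```

```bash
python3 - <<'E'
from h import *
st();f=grab_frame('side');ask(f,['brush_teal_eye','hook_teal_seat'])
cv2.imwrite('pics/c3.png',cv2.resize(f['img'][100:260,220:420],(800,600))[:,:,::-1])
E
```

```text
t 9.77 p [0.546  0.2959 0.1758] yaw -7.49 Rz [ 0.0013 -0.0005 -1.    ] F [ 0.04    0.0915 -1.4804] w 0.406 ff 19.997565792873502
brush_teal_eye [(0.27, array([0.5092, 0.1437, 0.1996]))]
hook_teal_seat [(0.72, array([0.5512, 0.2934, 0.1874]))]
```

View pics/c3.png

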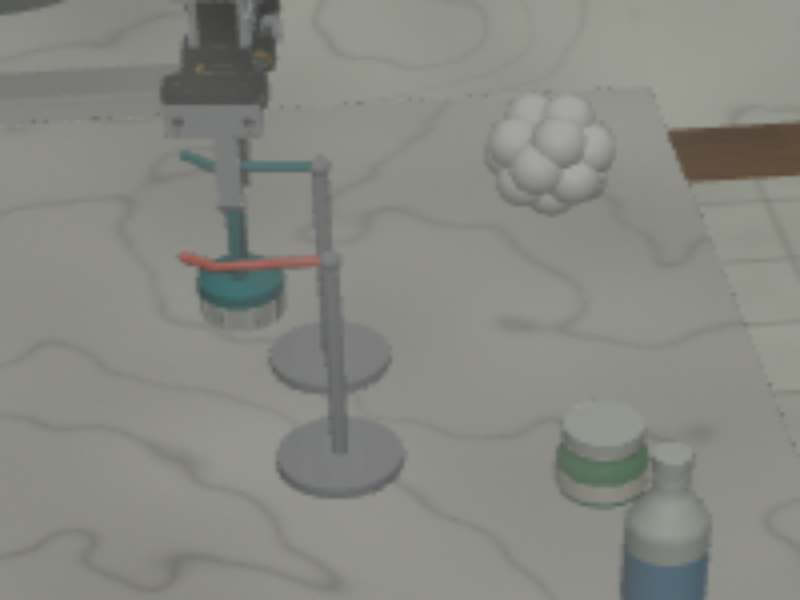

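The bar runs through the eye behind the finger, and the eye is well past the bend at about (213,165). I'll lower until the hook takes the weight.

carry_out([
  [0,0,0,0.01,0,0.006,-1],
  [0,0,0,0,0,0.004,-1],
  [0,0,0,0,0,0.002,-1],
  [0,0,0,0,0,0,-1],
  [0,0,0,0,0,0,-1],
])

```text
time: 10.33
ee_pos: [0.5494, 0.2954, 0.1722]
eef_rot: [[0.991, -0.131, 0.001], [-0.131, -0.991, -0.0], [0.001, 0.0, -1.0]]
force: [-1.1, -0.0, -1.1]
grip_width: 0.402
finger_force: 20.0
```

```bash
python3 - <<'E'
from h import *
f=grab_frame('wrist');s=st();bar(f,'teal')
E
```

```text
t 10.38 p [0.5494 0.2954 0.1723] yaw -7.51 Rz [ 0.0014 -0.0004 -1.    ] F [-0.3681 -0.0645 -1.2611] w 0.404 ff 19.997654473409057
handle top n 3056 x -0.0073720615401491356 0.004559142546121209 y -0.019105694052230976 0.019110662221020657 z med -0.03166280884378743
bar n 1658 tip x 0.020000826146747353 y at tip 1.377196371950457e-05 y at seat -8.85199015318999e-05 slope deg -0.13954477545233132
0.0 y 0.0 topz world 0.1942
0.01 y 0.0 topz world 0.1942
0.02 y -0.0002 topz world 0.1942
0.03 y -0.0002 topz world 0.1943
```

carry_out([
  [0,0,0,0,0,0.003,-1],
  [0,0,0,0,0,0.002,-1],
  [0,0,0,0,0,0,-1],
  [0,0,0,0,0,0,-1],
  [0,0,0,0,0,0,-1],
])

```text
time: 10.8
ee_pos: [0.5495, 0.2956, 0.1716]
eef_rot: [[0.991, -0.131, 0.002], [-0.131, -0.991, -0.0], [0.002, -0.0, -1.0]]
force: [-3.8, -2.8, 9.3]
grip_width: 0.402
finger_force: 20.0
```

carry_out([
  [0,0,0,0,0,-0.002,-1],
  [0,0,0,0,0,0,0.5],
  [0,0,0,0,0,0,0.5],
  [0,0,0,0,0,0,0.5],
  [0,0,0,0,0,0,0.5],
])

```text
time: 11.22
ee_pos: [0.5494, 0.2954, 0.1713]
eef_rot: [[0.991, -0.131, 0.001], [-0.131, -0.991, -0.0], [0.001, 0.0, -1.0]]
force: [0.7, -0.4, -0.1]
grip_width: 0.652
finger_force: 0.0
```

```bash
python3 - <<'E'
from h import *
f=grab_frame('wrist');s=st();bar(f,'teal')
E
```

```text
t 11.27 p [0.5494 0.2954 0.1713] yaw -7.51 Rz [ 0.0014 -0.0004 -1.    ] F [ 0.2695 -0.8178  0.3019] w 0.694 ff 0.0
handle top n 3076 x -0.00705930884955472 0.004235077464026275 y -0.019223942682185656 0.01896925293607859 z med -0.03228734193287154
bar n 1688 tip x 0.020001422732208722 y at tip 2.5632766975577383e-05 y at seat -0.00025840385277529595 slope deg -0.3874726534819984
0.0 y -0.0 topz world 0.1942
0.01 y -0.0 topz world 0.1943
0.02 y -0.0002 topz world 0.1943
0.03 y -0.0002 topz world 0.1942
```

Teal hangs steady. Retreating straight up, then on to the coral brush.

carry_out([
  [0,0,0,0,0,-0.04,0.5],
  [0,0,0,0,0,-0.1,0.5],
  [0,0,0,0,0,-0.12,0.5],
  [0,0,0,0,0,-0.12,1],
  [0,0,0.023,0,0,-0.06,1],
])

```text
time: 11.68
ee_pos: [0.5497, 0.2963, 0.3087]
eef_rot: [[0.98, -0.2, 0.005], [-0.2, -0.98, 0.002], [0.005, -0.003, -1.0]]
force: [0.4, 0.4, 0.5]
grip_width: 0.858
finger_force: 0.0
```

carry_out([
  [0,0,0,0.014,0.09,0,1],
  [0,0,0,0.014,0.12,0,1],
  [0,0,0,0.014,0.12,0,1],
  [0,0,0,0.014,0.12,0,1],
  [0,0,0,0.014,0.12,0,1],
])

```text
time: 12.1
ee_pos: [0.5348, 0.1223, 0.3044]
eef_rot: [[0.979, -0.202, 0.002], [-0.202, -0.979, -0.0], [0.002, -0.0, -1.0]]
force: [0.4, 0.7, 0.5]
grip_width: 1.003
finger_force: 0.0
```

carry_out([
  [0,0,0,0.014,0.12,0,1],
  [0,0,0,0.014,0.12,0,1],
  [0,0,0,0.014,0.12,0,1],
  [0,0,0,0.014,0.12,0,1],
  [0,0,0,0.014,0.12,0,1],
])

```text
time: 12.52
ee_pos: [0.519, -0.0583, 0.3046]
eef_rot: [[0.979, -0.202, 0.003], [-0.202, -0.979, -0.0], [0.003, -0.0, -1.0]]
force: [0.9, 0.3, -0.5]
grip_width: 1.0
finger_force: 0.0
```

carry_out([
  [0,0,0,0.014,0.12,0,1],
  [0,0,0,0.014,0.12,0,1],
  [0,0,0,0.014,0.12,0,1],
  [0,0,0,0.014,0.12,0,1],
  [0,0,0,0,0.06,0,1],
])

```text
time: 12.93
ee_pos: [0.5023, -0.2231, 0.3043]
eef_rot: [[0.979, -0.205, 0.002], [-0.205, -0.979, -0.001], [0.002, 0.001, -1.0]]
force: [0.6, -0.1, 0.4]
grip_width: 0.999
finger_force: 0.0
```

```bash
python3 - <<'E'
from h import *
f=grab_frame('wrist');s=st();top(f,(.501,-.2475),.05,.166,.186);go([.5,-.248,.25],-11.7);ask(f,['brush_coral','brush_coral_eye','dish','soap'])
top(f,(.633,-.203),.06,.024,.036)
f=grab_frame('side');ask(f,['brush_teal','brush_teal_eye'])
E
```

```text
t 12.98 p [ 0.5016 -0.225   0.3041] yaw -12.0 Rz [ 0.0013 -0.0017 -1.    ] F [-1.804  -4.3103 -0.3303] w 1.0 ff 0.0
715 rect [ 0.5    -0.2466  0.0375  0.0107 78.4777] mean [ 0.5006 -0.2466  0.1751] dir 77.7
turn [ 0.0004 -0.0005 -0.0017] shift [0.0105 0.076  0.1804]
brush_coral [(0.87, array([ 0.4997, -0.2429,  0.023 ]))]
brush_coral_eye [(0.72, array([ 0.5029, -0.2467,  0.1564]))]
dish [(0.58, array([ 0.5026, -0.245 ,  0.1567]))]
soap [(0.89, array([ 0.6311, -0.2031,  0.0006]))]
4428 rect [ 0.6309 -0.2023  0.0568  0.0885  5.6465] mean [ 0.6309 -0.2031  0.0299] dir 95.7
brush_teal [(0.63, array([0.5475, 0.2951, 0.0498]))]
brush_teal_eye [(0.98, array([0.5497, 0.2928, 0.1819]))]
```

carry_out([
  [0,0,0,0.011,0.072,0,1],
  [0,0,0,0,0,0.06,1],
  [0,0,0,0,0,0.1,1],
  [0,0,0,0,0,0.1,1],
  [0,0,0,0,0,0.04,1],
])

```text
time: 13.75
ee_pos: [0.5011, -0.2394, 0.2103]
eef_rot: [[0.98, -0.201, -0.002], [-0.201, -0.98, 0.001], [-0.002, -0.001, -1.0]]
force: [-0.1, -0.0, -0.5]
grip_width: 1.001
finger_force: 0.0
```

```bash
python3 - <<'E'
from h import *
s=st();go([.5005,-.2468,.144],-12)
f=grab_frame('wrist');s=st();bar(f,'coral') if 0 else None
top(f,(.501,-.2475),.05,.166,.186);go([.5005,-.2468,.144],-12)
E
```

```text
t 13.75 p [ 0.5011 -0.2394  0.2103] yaw -11.59 Rz [-0.0018  0.0014 -1.    ] F [-0.0936 -0.0422 -0.4928] w 1.001 ff 0.0
turn [-0.0003  0.0006  0.0023] shift [0.0031 0.0244 0.2211]
t 13.8 p [ 0.5008 -0.2394  0.2097] yaw -11.59 Rz [-0.0031  0.002  -1.    ] F [-0.099  -1.0477 -1.8872] w 0.999 ff 0.0
1535 rect [ 0.4998 -0.2464  0.038   0.011  77.6547] mean [ 0.501  -0.2465  0.1748] dir 77.7
turn [-0.0004  0.0011  0.0023] shift [0.004  0.0244 0.2191]
```

carry_out([
  [0,0,0.0023,0.004,0.024,0,1],
  [0,0,0,0,0,0.07,1],
  [0,0,0,0,0,0.08,1],
  [0,0,0,0,0,0.07,1],
  [0,0,0,0,0,0,1],
])

```text
time: 14.22
ee_pos: [0.5014, -0.2481, 0.1461]
eef_rot: [[0.978, -0.209, -0.001], [-0.209, -0.978, 0.001], [-0.001, -0.0, -1.0]]
force: [-0.5, 0.0, -1.1]
grip_width: 0.999
finger_force: 0.0
```

```bash
python3 - <<'E'
from h import *
s=st();f=grab_frame('wrist');go([.5,-.2465,.144],-12)
top(f,(.501,-.2475),.05,.166,.186)
E
```

```text
t 14.22 p [ 0.5014 -0.2481  0.1461] yaw -12.09 Rz [-0.0008  0.0006 -1.    ] F [-0.4947  0.047  -1.0541] w 0.999 ff 0.0
turn [-0.     -0.0002 -0.0004] shift [-0.0081 -0.0043  0.0132]
4933 rect [ 0.5012 -0.2476  0.0985  0.0187 77.7312] mean [ 0.5019 -0.2464  0.1752] dir 77.4
```

carry_out([
  [0,0,0,-0.004,-0.002,0.007,-1],
  [0,0,0,0,0,0,-1],
  [0,0,0,0,0,0,-1],
  [0,0,0,0,0,0,-1],
  [0,0,0,0,0,0,-1],
], grip_force=20)

```text
time: 14.68
ee_pos: [0.5013, -0.2473, 0.1462]
eef_rot: [[0.978, -0.209, 0.002], [-0.209, -0.978, -0.001], [0.002, 0.0, -1.0]]
force: [-0.5, -0.1, -0.2]
grip_width: 0.683
finger_force: 0.0
```

carry_out([
  [0,0,0,0,0,0,-1],
  [0,0,0,0,0,0,-1],
  [0,0,0,0,0,0,-1],
  [0,0,0,0,0,0,-1],
  [0,0,0,0,0,0,-1],
])

```text
time: 15.1
ee_pos: [0.501, -0.2471, 0.1454]
eef_rot: [[0.978, -0.209, 0.001], [-0.209, -0.978, -0.0], [0.001, -0.0, -1.0]]
force: [-0.1, 0.1, -0.5]
grip_width: 0.403
finger_force: 20.0
```

carry_out([
  [0,0,0,0,0,0,-1],
  [0,0,0,0,0,-0.02,-1],
  [0,0,0,0,0,-0.05,-1],
  [0,0,0,0,0,-0.06,-1],
  [0,0,0,0,0,-0.05,-1],
])

```text
time: 15.52
ee_pos: [0.501, -0.2471, 0.2007]
eef_rot: [[0.978, -0.209, 0.002], [-0.209, -0.978, -0.0], [0.002, -0.0, -1.0]]
force: [0.5, 0.2, -0.9]
grip_width: 0.402
finger_force: 20.0
```

carry_out([
  [0,0,-0.022,0,0,0,-1],
  [0,0,-0.022,0,0,0,-1],
  [0,0,-0.0225,0,0,0,-1],
  [0,0,0,-0.02,-0.06,0.01,-1],
  [0,0,0,-0.02,-0.1,0.01,-1],
])

```text
time: 15.93
ee_pos: [0.4886, -0.2011, 0.1935]
eef_rot: [[1.0, -0.005, 0.002], [-0.005, -1.0, -0.001], [0.002, 0.001, -1.0]]
force: [0.2, 0.4, -0.1]
grip_width: 0.411
finger_force: 20.0
```

carry_out([
  [0,0,0,-0.02,-0.11,0,-1],
  [0,0,0,-0.02,-0.11,0,-1],
  [0,0,0,-0.02,-0.11,0,-1],
  [0,0,0,-0.02,-0.11,0,-1],
  [0,0,0,-0.01,-0.11,0,-1],
])

```text
time: 16.35
ee_pos: [0.4615, -0.0327, 0.1938]
eef_rot: [[1.0, -0.002, 0.002], [-0.002, -1.0, -0.001], [0.002, 0.001, -1.0]]
force: [1.7, 0.9, -1.5]
grip_width: 0.402
finger_force: 20.0
```

carry_out([
  [0,0,0,-0.01,-0.11,0,-1],
  [0,0,0,-0.01,-0.11,0,-1],
  [0,0,0,-0.01,-0.11,0,-1],
  [0,0,0,0,-0.11,0,-1],
  [0,0,0,0,-0.08,0,-1],
])

```text
time: 16.77
ee_pos: [0.4531, 0.1246, 0.1939]
eef_rot: [[1.0, 0.0, 0.002], [0.0, -1.0, -0.0], [0.002, 0.0, -1.0]]
force: [0.2, -0.6, -1.5]
grip_width: 0.402
finger_force: 20.0
```

carry_out([
  [0,0,0,0,-0.04,0,-1],
  [0,0,0,0,0,0,-1],
  [0,0,0,0,0,0,-1],
  [0,0,0,0,0,0,-1],
  [0,0,0,0,0,0,-1],
])

```text
time: 17.18
ee_pos: [0.4537, 0.1328, 0.1933]
eef_rot: [[1.0, -0.003, 0.001], [-0.003, -1.0, -0.001], [0.001, 0.001, -1.0]]
force: [-1.0, -0.6, -1.3]
grip_width: 0.404
finger_force: 20.0
```

```bash
python3 - <<'E'
from h import *
f=grab_frame('wrist');s=st();go([.45,.146,.19],0);bar(f,'coral')
f=grab_frame('side');ask(f,['brush_coral_eye','hook_coral_tip'])
E
```

```text
t 17.23 p [0.4537 0.1329 0.1933] yaw -0.19 Rz [ 0.0014 -0.0007 -1.    ] F [ 0.2231 -0.1085 -0.044 ] w 0.405 ff 19.972929987707175
turn [ 0.0002 -0.0005 -0.001 ] shift [-0.0122 -0.0438  0.0109]
handle top n 2891 x -0.008354827584972826 0.00473867612294742 y -0.019202327666099545 0.01900717225284861 z med -0.030421522254421147
bar n 3578 tip x 0.05094626357060363 y at tip -0.015680076935394995 y at seat -0.015381000395399844 slope deg 0.40798890161215823
0.0 y -0.016 topz world 0.2037
0.01 y -0.0158 topz world 0.1998
0.02 y -0.0156 topz world 0.195
0.03 y -0.0156 topz world 0.1941
0.04 y -0.0156 topz world 0.1942
0.05 y -0.0156 topz world 0.1943
0.06 y -0.0155 topz world 0.1943
0.07 y -0.0153 topz world 0.1941
brush_coral_eye [(0.26, array([ 0.4954, -0.252 ,  0.0016]))]
hook_coral_tip [(0.81, array([0.5092, 0.1441, 0.198 ]))]
```

carry_out([
  [0,0,0.002,0,-0.0517,0.007,-1],
  [0,0,0,0,0,0,-1],
  [0,0,0,0.045,0,0,-1],
  [0,0,0,0.045,0,0,-1],
  [0,0,0,0.03,0,0,-1],
])

```text
time: 17.8
ee_pos: [0.4906, 0.1486, 0.1912]
eef_rot: [[1.0, -0.008, 0.002], [-0.008, -1.0, -0.0], [0.002, 0.0, -1.0]]
force: [-0.5, 0.6, -1.2]
grip_width: 0.406
finger_force: 20.0
```

```bash
python3 - <<'E'
from h import *
f=grab_frame('wrist');s=st();bar(f,'coral')
E
```

```text
t 17.85 p [0.4916 0.1485 0.1911] yaw -0.52 Rz [ 0.0018 -0.     -1.    ] F [-1.2122 -0.8719 -1.4484] w 0.402 ff 19.97266163583845
handle top n 2885 x -0.007973189509135946 0.0037516203843479777 y -0.019355183926956135 0.018875577878620316 z med -0.030505091680681683
bar n 4144 tip x 0.020028721701565222 y at tip -0.00019118520315117955 y at seat -0.00024081336840188705 slope deg -0.06770197834418229
0.0 y -0.0002 topz world 0.2015
0.01 y -0.0002 topz world 0.1965
0.02 y -0.0002 topz world 0.1942
0.03 y -0.0002 topz world 0.1941
0.04 y -0.0002 topz world 0.1942
0.05 y -0.0004 topz world 0.1941
0.06 y -0.0004 topz world 0.1942
0.07 y -0.0002 topz world 0.1942
0.08 y -0.0002 topz world 0.1942
```

carry_out([
  [0,0,0,0.045,0,0,-1],
  [0,0,0,0.045,0,0.01,-1],
  [0,0,0,0.045,0,0.014,-1],
  [0,0,0,0.04,0,0.006,-1],
  [0,0,0,0.015,0,0,-1],
])

```text
time: 18.27
ee_pos: [0.5472, 0.1482, 0.1816]
eef_rot: [[1.0, -0.008, 0.001], [-0.008, -1.0, -0.0], [0.001, 0.0, -1.0]]
force: [-0.6, 0.1, -0.5]
grip_width: 0.407
finger_force: 20.0
```

carry_out([
  [0,0,0,0,0,0,-1],
  [0,0,0,0,0,0.01,-1],
  [0,0,0,0,0,0.01,-1],
  [0,0,0,0,0,0,-1],
  [0,0,0,0,0,0,-1],
])

```text
time: 18.68
ee_pos: [0.5461, 0.1487, 0.1762]
eef_rot: [[1.0, -0.008, 0.001], [-0.008, -1.0, -0.001], [0.001, 0.001, -1.0]]
force: [1.1, -0.3, -0.6]
grip_width: 0.404
finger_force: 20.0
```

```bash
python3 - <<'E'
from h import *
f=grab_frame('wrist');s=st();bar(f,'coral')
E
```

```text
t 18.73 p [0.5463 0.1487 0.1763] yaw -0.44 Rz [ 0.0015 -0.0005 -1.    ] F [-0.1935 -0.3735 -0.8891] w 0.401 ff 19.973003441118635
handle top n 2877 x -0.007104496429679509 0.0045064443534144965 y -0.019161376404938056 0.01904876252124188 z med -0.030281511356554002
bar n 1602 tip x 0.02001144552353048 y at tip 0.0005481636324313454 y at seat 0.0005286877411147039 slope deg -0.02656872130277578
0.0 y 0.0006 topz world 0.1942
0.01 y 0.0006 topz world 0.1943
0.02 y 0.0005 topz world 0.1941
0.03 y 0.0005 topz world 0.1943
```

carry_out([
  [0,0,0,0.01,0.002,0.006,-1],
  [0,0,0,0,0,0.003,-1],
  [0,0,0,0,0,0,-1],
  [0,0,0,0,0,0,-1],
  [0,0,0,0,0,0,-1],
])

```text
time: 19.15
ee_pos: [0.5496, 0.1481, 0.1735]
eef_rot: [[1.0, -0.008, 0.001], [-0.008, -1.0, -0.0], [0.001, 0.0, -1.0]]
force: [0.5, -0.3, -0.2]
grip_width: 0.405
finger_force: 20.0
```

carry_out([
  [0,0,0,0,0,0.002,-1],
  [0,0,0,0,0,0,-1],
  [0,0,0,0,0,0,-1],
  [0,0,0,0,0,0,-1],
  [0,0,0,0,0,0,-1],
])

```text
time: 19.57
ee_pos: [0.5497, 0.1481, 0.1731]
eef_rot: [[1.0, -0.008, 0.002], [-0.008, -1.0, -0.0], [0.002, 0.0, -1.0]]
force: [-1.0, -0.4, 5.2]
grip_width: 0.403
finger_force: 20.0
```

carry_out([
  [0,0,0,0,0,-0.001,-1],
  [0,0,0,0,0,0,0.5],
  [0,0,0,0,0,0,0.5],
  [0,0,0,0,0,0,0.5],
  [0,0,0,0,0,0,0.5],
])

```text
time: 19.98
ee_pos: [0.5496, 0.1481, 0.1731]
eef_rot: [[1.0, -0.008, 0.001], [-0.008, -1.0, -0.0], [0.001, 0.0, -1.0]]
force: [0.1, -0.3, -0.3]
grip_width: 0.651
finger_force: 0.0
```

```bash
python3 - <<'E'
from h import *
f=grab_frame('wrist');s=st();bar(f,'coral')
f=grab_frame('top');ask(f,['dish'])
Q=near(cloud(f,np.ones((480,640),bool)),(.497,-.248),.085,.005,.03);Q=Q[Q[:,2]<.026]
print(cv2.fitEllipse(cv2.convexHull(Q[:,:2].astype(np.float32))), cv2.minAreaRect(Q[:,:2].astype(np.float32)))
E
```

```text
t 20.03 p [0.5496 0.148  0.1731] yaw -0.46 Rz [ 0.0013 -0.0004 -1.    ] F [ 0.6965 -0.1294  0.1984] w 0.693 ff 0.0
handle top n 2868 x -0.006963540103211577 0.0050310147007914426 y -0.019167823079003422 0.018855342551103535 z med -0.030544462965451546
bar n 1540 tip x 0.02001231889840398 y at tip -0.00010084033258741597 y at seat -6.486717871543321e-05 slope deg 0.049074033062630217
0.0 y -0.0001 topz world 0.1942
0.01 y -0.0001 topz world 0.1943
0.02 y -0.0001 topz world 0.1943
0.03 y -0.0001 topz world 0.1943
dish [(0.62, array([ 0.4937, -0.2523,  0.0026]))]
((0.4967222809791565, -0.2479516863822937), (0.15742692351341248, 0.16028721630573273), 117.02153015136719) ((0.49364256858825684, -0.24964049458503723), (0.14733196794986725, 0.15897797048091888), 59.53450393676758)
```

Coral hangs steady too. Now rising, turning for the soap, and going to a look-over pose for the dish and soap.

carry_out([
  [0,0,0,0,0,-0.04,0.5],
  [0,0,0,0,0,-0.11,0.5],
  [0,0,0,0,0,-0.12,0.5],
  [0,0,0,0,0,-0.12,1],
  [0,0,0,0,0,-0.12,1],
])

```text
time: 20.55
ee_pos: [0.5489, 0.1482, 0.329]
eef_rot: [[1.0, -0.007, 0.002], [-0.007, -1.0, -0.0], [0.002, 0.0, -1.0]]
force: [-0.6, -1.2, -0.8]
grip_width: 0.857
finger_force: 0.0
```

carry_out([
  [0,0,-0.036,0,0,0,1],
  [0,0,-0.036,0,0,0,1],
  [0,0,-0.036,0,0,0,1],
  [0,0,-0.036,0,0,0,1],
  [0,0,-0.036,0,0,0,1],
])

```text
time: 20.97
ee_pos: [0.5493, 0.1482, 0.3273]
eef_rot: [[0.845, 0.534, 0.002], [0.534, -0.845, -0.0], [0.002, 0.001, -1.0]]
force: [-1.3, 0.4, 0.0]
grip_width: 1.001
finger_force: 0.0
```

carry_out([
  [0,0,-0.036,0,0,0,1],
  [0,0,-0.036,0,0,0,1],
  [0,0,-0.036,0,0,0,1],
  [0,0,-0.036,0,0,0,1],
  [0,0,-0.036,0,0,0,1],
])

```text
time: 21.38
ee_pos: [0.5493, 0.1482, 0.3272]
eef_rot: [[0.428, 0.904, 0.002], [0.904, -0.428, -0.0], [0.001, 0.002, -1.0]]
force: [0.4, -0.8, -0.3]
grip_width: 1.0
finger_force: 0.0
```

carry_out([
  [0,0,-0.036,0,0,0,1],
  [0,0,-0.036,0,0,0,1],
  [0,0,-0.036,0,0,0,1],
  [0,0,-0.036,0,0,0,1],
  [0,0,-0.036,0,0,0,1],
])

```text
time: 21.8
ee_pos: [0.5493, 0.1482, 0.3272]
eef_rot: [[-0.123, 0.992, 0.002], [0.992, 0.123, -0.0], [-0.001, 0.002, -1.0]]
force: [-0.2, -0.2, 0.0]
grip_width: 1.002
finger_force: 0.0
```

carry_out([
  [0,0,0,-0.1,-0.007,0,1],
  [0,0,0,-0.12,-0.007,0,1],
  [0,0,0,-0.12,-0.007,0,1],
  [0,0,0,-0.12,-0.007,0,1],
  [0,0,0,-0.12,-0.007,0,1],
])

```text
time: 22.22
ee_pos: [0.5591, -0.0276, 0.3274]
eef_rot: [[-0.118, 0.993, 0.002], [0.993, 0.118, -0.001], [-0.001, 0.002, -1.0]]
force: [1.4, 0.1, -0.0]
grip_width: 1.003
finger_force: 0.0
```

carry_out([
  [0,0,0,-0.12,-0.007,0,1],
  [0,0,0,-0.12,-0.007,0,1],
  [0,0,0,-0.12,-0.007,0,1],
  [0,0,0,-0.12,-0.007,0,1],
  [0,0,0,-0.12,-0.007,0,1],
])

```text
time: 22.63
ee_pos: [0.5698, -0.2077, 0.3276]
eef_rot: [[-0.117, 0.993, 0.002], [0.993, 0.117, -0.001], [-0.001, 0.002, -1.0]]
force: [0.6, 0.2, 0.2]
grip_width: 1.002
finger_force: 0.0
```

carry_out([
  [0,0,0,-0.12,-0.007,0,1],
  [0,0,0,-0.12,-0.007,0,1],
  [0,0,0,-0.06,0,0,1],
  [0,0,0,0,0,0,1],
  [0,0,0,0,0,0,1],
])

```text
time: 23.05
ee_pos: [0.5763, -0.2965, 0.3269]
eef_rot: [[-0.116, 0.993, 0.002], [0.993, 0.116, 0.0], [-0.0, 0.002, -1.0]]
force: [0.4, 0.7, 0.6]
grip_width: 1.0
finger_force: 0.0
```

```bash
python3 - <<'E'
from h import *
f=grab_frame('wrist');s=st();save(f,'w5.png');ask(f,['dish','soap'])
top(f,(.631,-.2025),.06,.024,.036)
m=cut_out(f,'dish');print([round(d['confidence'],2) for d in m])
m=m[0]['mask'];P=cloud(f,m);D=P[(P[:,2]>.004)&(P[:,2]<.012)];T=P[(P[:,2]>.0195)&(P[:,2]<.025)]
for Q in (P,D,T):
    if len(Q)>20: print(len(Q),Q.mean(0),cv2.minAreaRect(Q[:,:2].astype(np.float32)),cv2.fitEllipse(cv2.convexHull(Q[:,:2].astype(np.float32))))
f=grab_frame('side');ask(f,['brush_teal_eye','brush_coral_eye','brush_coral','brush_teal'])
E
```

```text
t 23.1 p [ 0.5765 -0.2952  0.327 ] yaw 96.76 Rz [ 0.0018  0.     -1.    ] F [0.3468 0.7194 0.4086] w 0.998 ff 0.0
dish [(0.97, array([ 0.4968, -0.2572, -0.0027]))]
soap [(0.91, array([ 0.6334, -0.202 ,  0.0014]))]
3759 rect [ 0.6317 -0.202   0.0567  0.0885  5.6034] mean [ 0.631  -0.2012  0.0299] dir 95.9
[0.64]
7324 [ 0.4966 -0.2502  0.0087] ((0.4947390854358673, -0.25282660126686096), (0.14035943150520325, 0.0975353792309761), 86.7273178100586) ((0.49577486515045166, -0.25296053290367126), (0.10459371656179428, 0.141602024435997), 175.32260131835938)
6742 [ 0.4966 -0.2498  0.008 ] ((0.49632638692855835, -0.25226813554763794), (0.13718734681606293, 0.09402680397033691), 86.48407745361328) ((0.49606865644454956, -0.2521229088306427), (0.10169049352407455, 0.1395697146654129), 176.0906219482422)
398 [ 0.4962 -0.2508  0.0218] ((0.4966112971305847, -0.2521606385707855), (0.08231843262910843, 0.05421063303947449), 86.35777282714844) ((0.49669888615608215, -0.2508547902107239), (0.05636154115200043, 0.19547007977962494), 176.01454162597656)
brush_teal_eye []
brush_coral_eye []
brush_coral [(0.63, array([0.55  , 0.145 , 0.0494]))]
brush_teal []
```

View pics/w5.png

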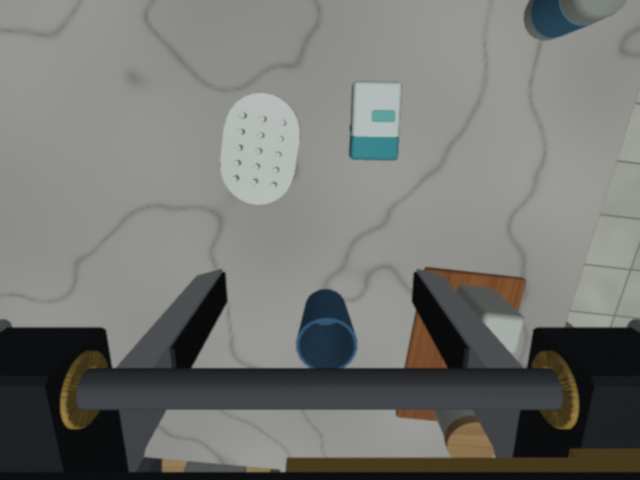

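The wrist view shows the dish at (260,148), free with its pins clear, the soap at (376,120), and the tumbler below at (327,330). The plate and pin fits agree: centre (0.4965, -0.2522), long axis 86.4°. Going over the soap.

carry_out([
  [0,0,0.0053,0.09,0.07,0,1],
  [0,0,0,0.1,0.072,0,1],
  [0,0,0,0.1,0.072,0,1],
  [0,0,0,0,0,0.07,1],
  [0,0,0,0,0,0.12,1],
])

```text
time: 23.92
ee_pos: [0.6337, -0.1994, 0.2722]
eef_rot: [[-0.105, 0.994, 0.007], [0.994, 0.105, -0.001], [-0.002, 0.007, -1.0]]
force: [1.4, -1.7, -0.3]
grip_width: 1.0
finger_force: 0.0
```

carry_out([
  [0,0,0,0,0,0.12,1],
  [0,0,0,0,0,0.12,1],
  [0,0,0,0,0,0.12,1],
  [0,0,0,0,0,0.1,1],
  [0,0,0,0,0,0,1],
])

```text
time: 24.33
ee_pos: [0.6285, -0.2019, 0.1257]
eef_rot: [[-0.101, 0.995, -0.006], [0.995, 0.101, 0.002], [0.003, -0.006, -1.0]]
force: [0.3, -0.7, 0.2]
grip_width: 1.0
finger_force: 0.0
```

```bash
python3 - <<'E'
from h import *
f=grab_frame('wrist');s=st();ask(f,['soap']);go([.6315,-.202,.018],95.8)
top(f,(.631,-.2025),.06,.024,.036)
E
```

```text
t 24.38 p [ 0.63   -0.2021  0.1294] yaw 95.81 Rz [-0.0028  0.0013 -1.    ] F [ 0.3696 -0.6457  0.6702] w 0.996 ff 0.0
soap [(0.86, array([ 0.6347, -0.2039,  0.0012]))]
turn [ 0.0002 -0.0001  0.    ] shift [0.0008 0.0002 0.3798]
9176 rect [ 0.6315 -0.2016  0.0569  0.0879  5.5292] mean [ 0.6311 -0.1993  0.0299] dir 95.9
```

carry_out([
  [0,0,0,0,0.003,0.08,1],
  [0,0,0,0,0,0.1,1],
  [0,0,0,0,0,0.1,1],
  [0,0,0,0,0,0.05,1],
  [0,0,0,0,0,0,1],
])

```text
time: 24.85
ee_pos: [0.6319, -0.2024, 0.0315]
eef_rot: [[-0.101, 0.995, -0.0], [0.995, 0.101, 0.0], [0.0, -0.0, -1.0]]
force: [-0.4, -0.1, 0.3]
grip_width: 1.001
finger_force: 0.0
```

carry_out([
  [0,0,0,0,0,0,1],
  [0,0,0,0,0,0,1],
  [0,0,0,0,0,0,1],
  [0,0,0,0,0,0,1],
  [0,0,0,0,0,0,1],
])

```text
time: 25.27
ee_pos: [0.6329, -0.2027, 0.0335]
eef_rot: [[-0.101, 0.995, 0.003], [0.995, 0.101, -0.001], [-0.001, 0.003, -1.0]]
force: [-0.2, 0.0, -0.5]
grip_width: 1.0
finger_force: 0.0
```

carry_out([
  [0,0,0,0.002,-0.004,0.025,1],
  [0,0,0,0,0,0.022,1],
  [0,0,0,0,0,0,1],
  [0,0,0,0,0,0,-1],
  [0,0,0,0,0,0,-1],
])

```text
time: 25.68
ee_pos: [0.6312, -0.2018, 0.0182]
eef_rot: [[-0.101, 0.995, 0.001], [0.995, 0.101, -0.0], [-0.0, 0.001, -1.0]]
force: [-0.3, 0.3, 0.1]
grip_width: 0.894
finger_force: 0.0
```

carry_out([
  [0,0,0,0,0,0,-1],
  [0,0,0,0,0,0,-1],
  [0,0,0,0,0,0,-1],
  [0,0,0,0,0,0,-1],
  [0,0,0,0,0,0,-1],
])

```text
time: 26.1
ee_pos: [0.6313, -0.202, 0.0185]
eef_rot: [[-0.101, 0.995, 0.002], [0.995, 0.101, -0.0], [-0.001, 0.002, -1.0]]
force: [0.7, -0.1, 0.7]
grip_width: 0.593
finger_force: 20.0
```

carry_out([
  [0,0,0,0,0,-0.02,-1],
  [0,0,0,0,0,-0.06,-1],
  [0,0,0,0,0,-0.08,-1],
  [0,0,0,0,0,-0.08,-1],
  [0,0,0.02,0,0,-0.03,-1],
])

```text
time: 26.52
ee_pos: [0.6322, -0.2021, 0.103]
eef_rot: [[-0.039, 0.999, 0.005], [0.999, 0.039, -0.001], [-0.001, 0.005, -1.0]]
force: [1.0, -0.9, -0.9]
grip_width: 0.594
finger_force: 20.0
```

carry_out([
  [0,0,0.032,0,0,0,-1],
  [0,0,0,-0.04,-0.09,0,-1],
  [0,0,0,-0.05,-0.11,0,-1],
  [0,0,0,-0.05,-0.11,0,-1],
  [0,0,0,-0.04,-0.09,0,-1],
])

```text
time: 26.93
ee_pos: [0.5056, -0.2491, 0.0994]
eef_rot: [[0.063, 0.998, 0.001], [0.998, -0.063, -0.001], [-0.001, 0.001, -1.0]]
force: [0.3, -0.7, -0.4]
grip_width: 0.597
finger_force: 20.0
```

carry_out([
  [0,0,0,-0.015,-0.04,0,-1],
  [0,0,0,0,0,0,-1],
  [0,0,0,0,0,0,-1],
  [0,0,0,0,0,0,-1],
  [0,0,0,0,0,0,-1],
])

```text
time: 27.35
ee_pos: [0.4968, -0.2514, 0.0993]
eef_rot: [[0.061, 0.998, 0.002], [0.998, -0.061, 0.0], [0.0, 0.002, -1.0]]
force: [-0.4, 0.2, -1.0]
grip_width: 0.591
finger_force: 20.0
```

```bash
python3 - <<'E'
from h import *
f=grab_frame('wrist');s=st();z=s['ee_pos'][2];go([.4965,-.2522,.0415],86.4)
top(f,s['ee_pos'][:2],.06,z+.004,z+.02)
m=cut_out(f,'dish');P=cloud(f,m[0]['mask']);D=P[(P[:,2]>.004)&(P[:,2]<.012)];print(m[0]['confidence'],len(D),D.min(0),D.max(0),D.mean(0))
f=grab_frame('side');ask(f,['soap','dish'])
cv2.imwrite('pics/c6.png',cv2.resize(f['img'][210:370,180:380],(800,600))[:,:,::-1])
E
```

```text
t 27.4 p [ 0.4967 -0.2514  0.0992] yaw 86.51 Rz [ 0.0019  0.0001 -1.    ] F [ 1.0721  0.4046 -1.0704] w 0.594 ff 19.999018907546997
turn [ 0.0006 -0.0001  0.0006] shift [-0.0028 -0.0005  0.1924]
21188 rect [ 0.4962 -0.2444  0.0753  0.0803 86.147 ] mean [ 0.4965 -0.2414  0.1107] dir 86.7
0.71 5525 [ 0.4505 -0.2358  0.0042] [ 0.544  -0.1834  0.0115] [ 0.4988 -0.205   0.0079]
soap [(0.85, array([ 0.496 , -0.253 ,  0.0834]))]
dish [(0.78, array([ 0.497 , -0.2505,  0.002 ])), (0.42, array([0.5509, 0.2895, 0.1902]))]
```

View pics/c6.png

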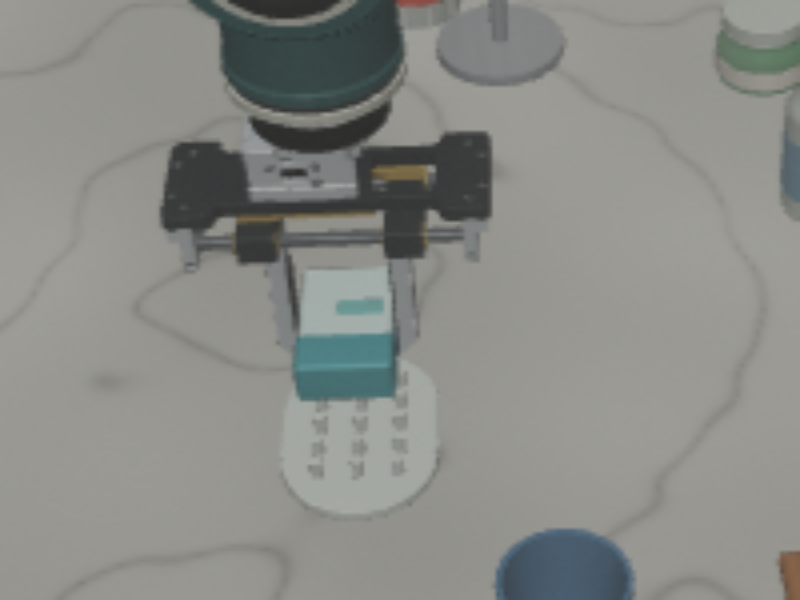

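The crop shows the soap level in the jaws and lengthwise above the dish. Lowering onto the pins.

carry_out([
  [0,0,0,-0.002,0,0.05,-1],
  [0,0,0,0,0,0.07,-1],
  [0,0,0,0,0,0.04,-1],
  [0,0,0,0,0,0.01,-1],
  [0,0,0,0,0,0,-1],
])

```text
time: 28.02
ee_pos: [0.4955, -0.2523, 0.0476]
eef_rot: [[0.062, 0.998, 0.0], [0.998, -0.062, 0.001], [0.001, 0.0, -1.0]]
force: [-0.6, 0.7, -0.0]
grip_width: 0.593
finger_force: 20.0
```

carry_out([
  [0,0,0,0,0,0.006,-1],
  [0,0,0,0,0,0.004,-1],
  [0,0,0,0,0,0,-1],
  [0,0,0,0,0,0,-1],
  [0,0,0,0,0,0,-1],
])

```text
time: 28.43
ee_pos: [0.4959, -0.2528, 0.0456]
eef_rot: [[0.062, 0.998, 0.002], [0.998, -0.062, -0.001], [-0.001, 0.002, -1.0]]
force: [0.4, -0.8, -1.5]
grip_width: 0.597
finger_force: 20.0
```

carry_out([
  [0,0,0,0.001,0.001,0.006,-1],
  [0,0,0,0,0,0.004,-1],
  [0,0,0,0,0,0.003,-1],
  [0,0,0,0,0,0,-1],
  [0,0,0,0,0,0,-1],
])

```text
time: 28.85
ee_pos: [0.496, -0.2524, 0.0412]
eef_rot: [[0.062, 0.998, 0.001], [0.998, -0.062, -0.0], [-0.0, 0.001, -1.0]]
force: [0.1, 0.3, -0.1]
grip_width: 0.594
finger_force: 20.0
```

carry_out([
  [0,0,0,0,0,0.003,-1],
  [0,0,0,0,0,0,-1],
  [0,0,0,0,0,0,-1],
  [0,0,0,0,0,0,-1],
  [0,0,0,0,0,0,-1],
])

```text
time: 29.27
ee_pos: [0.4961, -0.2525, 0.0405]
eef_rot: [[0.062, 0.998, 0.002], [0.998, -0.062, -0.0], [-0.0, 0.002, -1.0]]
force: [-0.1, 0.5, 0.5]
grip_width: 0.594
finger_force: 20.0
```

carry_out([
  [0,0,0,0,0,0.001,-1],
  [0,0,0,0,0,0,-1],
  [0,0,0,0,0,0,0.8],
  [0,0,0,0,0,0,0.8],
  [0,0,0,0,0,0,0.8],
])

```text
time: 29.68
ee_pos: [0.496, -0.2525, 0.04]
eef_rot: [[0.062, 0.998, 0.001], [0.998, -0.062, -0.0], [-0.0, 0.001, -1.0]]
force: [-0.1, 0.9, 0.4]
grip_width: 0.769
finger_force: 0.0
```

carry_out([
  [0,0,0,0,0,0,0.8],
  [0,0,0,0,0,-0.03,0.8],
  [0,0,0,0,0,-0.08,0.8],
  [0,0,0,0,0,-0.12,0.8],
  [0,0,0,0,0,-0.12,0.8],
])

```text
time: 30.1
ee_pos: [0.4954, -0.2518, 0.1464]
eef_rot: [[0.062, 0.998, 0.0], [0.998, -0.062, 0.001], [0.001, 0.0, -1.0]]
force: [0.0, -1.0, 0.7]
grip_width: 0.901
finger_force: 0.0
```

carry_out([
  [0,0,0,0,0,-0.12,0.8],
  [0,0,0,0,0,-0.12,0.8],
  [0,0,0,-0.12,0,-0.1,0.8],
  [0,0,0,-0.12,0,0,0.8],
  [0,0,0,-0.1,0,0,0.8],
])

```text
time: 30.52
ee_pos: [0.4898, -0.3525, 0.2467]
eef_rot: [[0.062, 0.998, 0.004], [0.998, -0.062, -0.003], [-0.003, 0.004, -1.0]]
force: [-0.7, -0.9, -0.0]
grip_width: 0.9
finger_force: 0.0
```

carry_out([
  [0,0,0,0,0,0,0.8],
  [0,0,0,0,0,0,0.8],
  [0,0,0,0,0,0,0.8],
  [0,0,0,0,0,0,0.8],
  [0,0,0,0,0,0,0.8],
])

```text
time: 30.93
ee_pos: [0.49, -0.3491, 0.2441]
eef_rot: [[0.061, 0.998, 0.002], [0.998, -0.061, -0.0], [-0.0, 0.002, -1.0]]
force: [1.2, -0.8, -0.1]
grip_width: 0.901
finger_force: 0.0
```

```bash
python3 - <<'E'
from h import *
f=grab_frame('wrist');s=st();ask(f,['soap','dish']);top(f,(.4965,-.2522),.06,.044,.06)
P=near(cloud(f,np.ones((480,640),bool)),(.4965,-.2522),.08,.0055,.0105);print(len(P),cv2.minAreaRect(P[:,:2].astype(np.float32)))
for c in ['side','top']:
    f=grab_frame(c);save(f,c+'7.png');ask(f,['soap','brush_teal_eye','brush_coral_eye','brush_teal','brush_coral','lotion','jar','tumbler'])
E
```

```text
t 30.98 p [ 0.49   -0.3493  0.244 ] yaw 86.51 Rz [ 0.0016 -0.0004 -1.    ] F [ 0.2397  0.2663 -0.076 ] w 0.901 ff 0.0
soap [(0.74, array([ 0.4952, -0.2539,  0.024 ]))]
dish []
6393 rect [ 0.4955 -0.2528  0.0871  0.0565 86.4723] mean [ 0.4956 -0.2517  0.0519] dir 86.5
5015 ((0.49628615379333496, -0.25249606370925903), (0.13654091954231262, 0.09427130222320557), 87.30049133300781)
soap [(0.73, array([ 0.4981, -0.2532,  0.025 ])), (0.16, array([ 0.7976,  0.0996, -0.    ]))]
brush_teal_eye [(0.82, array([0.5519, 0.295 , 0.1785])), (0.38, array([ 0.6105,  0.1435, -0.0015]))]
brush_coral_eye [(0.64, array([0.5481, 0.1462, 0.1831]))]
brush_teal [(0.76, array([0.5464, 0.2946, 0.0472]))]
brush_coral [(0.78, array([0.55  , 0.1453, 0.048 ]))]
lotion [(0.86, array([ 0.8164, -0.0585, -0.0023]))]
jar [(0.95, array([ 0.7984,  0.1014, -0.0019]))]
tumbler [(0.58, array([ 0.6045, -0.459 ,  0.0034]))]
soap [(0.89, array([ 0.4968, -0.2496,  0.0245]))]
brush_teal_eye []
brush_coral_eye [(0.66, array([0.5499, 0.1507, 0.1847]))]
brush_teal [(0.71, array([0.5508, 0.298 , 0.0511])), (0.64, array([ 0.815 , -0.0604,  0.0042]))]
brush_coral [(0.83, array([0.551 , 0.1455, 0.0527]))]
lotion [(0.93, array([ 0.8154, -0.0629,  0.002 ])), (0.73, array([0.5521, 0.1482, 0.0494]))]
jar [(0.57, array([ 0.8013,  0.0986, -0.0016])), (0.41, array([0.5472, 0.1489, 0.1821]))]
tumbler [(0.79, array([ 0.6057, -0.4601, -0.0014]))]
```

View pics/side7.png

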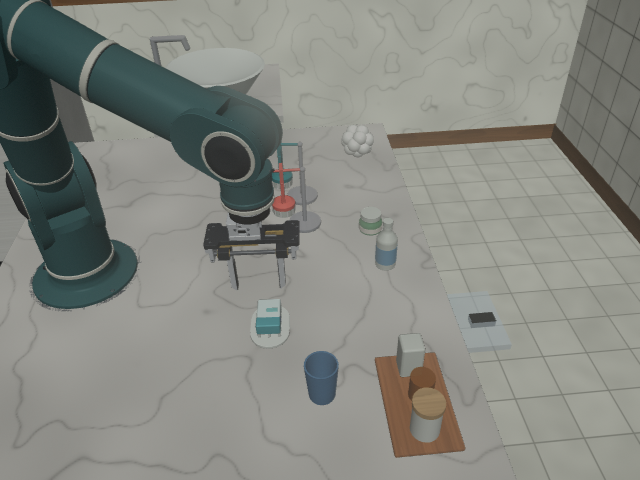

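The soap lies centred on the dish at (268,320), both brushes hang on their hooks around (283,185), the bystanders haven't moved, and the gripper is clear. Handing in.

```bash
python3 -c "
from rig import *
print(job_done())"
```

```text
the job is handed in; nothing more can be done
None
```

Both brushes hang upright and still on the hooks of their own colour, the soap lies flat, centred and lengthwise on the dish pins, the bottle, jar and tumbler are where they stood, and the job was handed in at about 31 s.

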